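# Run the tag collar home on the bent-wire instrument stringer

## Robot

A 6-joint arm with a two-finger parallel gripper is mounted at the origin on a cart in front of the work surface, level with it; the furniture and walls round the work are solid. World frame = base frame: x ahead of the robot, y to its left, z up, the work surface at z = 0. Lengths are in m, angles in rad, forces in N, time in s.
With the tool pointing down it reaches from about 0.3 to 0.775 m from the base axis. Payload 14.6 kg.
Tool frame: the origin (TCP) lies at the very end of the fingers, on their centre line; the grasp point (between the pads) lies 19 mm behind it; z points along the fingers, y is the line along which they close (so a half turn about z gives the same grasp; the last joint's range is limited). The gripper opens to 94 mm and grips with 3 to 60 N. Pads are 16 mm wide; open, the fingers measure 119 mm over their backs; the gripper's body (75 mm by 177 mm) begins 78 mm behind the grasp point.
Start: joints at [1.145, 0.3, 1.521, -0, 1.321, -0.067], TCP at [0.193, 0.515, 0.205] pointing down, gripper open.
Joint ranges: [-3.03, 3.03], [-0.79, 2.21], [0.23, 2.52], [-1.04, 4.18], [0, 3.07], [-2.55, 2.55]. Speed limits (rad/s): [2.22, 2.22, 2.57, 3.14, 3.14, 3.14].

## Interface

Orientations are given as [roll, pitch, yaw] about the fixed x, y, z axes, in that order (R = Rz(yaw) Ry(pitch) Rx(roll)).
In Python, from station import ctrl, cams gives the robot as it stands. The module is installed in compiled form; this text tells all that it offers.
- The arm moves only by the tool arm_command, never from a script. Its argument "plan" is a list that holds one entry, the list of rows, each a list of 7 numbers: the shift along the tool's x, y, z in fractions of the full range, 1 being 500 mm, then the turn, a rotation vector about the tool's x, y, z in fractions of the full range, 1 being 2 rad, then the closure, from -1 (fully open) to 1 (shut). A call has 1 to 12 rows; each row is the pose to reach, as a shift and turn from the pose commanded when the call began, along the tool's axes at that moment; what a row does not reach only later rows make up. A row lasts 1/10 s, in which the tool goes at most 50 mm and 8.59 degrees, less where a joint would pass 70% of its speed; a pose out of reach is approached as far as the arm can. Shift and turn numbers lie between -1 and 1, and a call with a number outside is refused. A call with a gripper value outside its range is refused whole. The fingers move at their own pace and stop on an object; "squeeze" is the grip in N (left out, the last holds). Time passes only in rows, so rows that repeat a pose let the fingers close. It gives the time, the measured TCP pose, the force, the opening and the grip force at its end, in the units of the state.
- ctrl.get_obs(): the state, without advancing time (a new reading comes with each control period).
- cams.camera(name): name is "scene" or "top"; returns (picture, depth): 384x512x3 uint8, blue, green, red; 384x512 float32, m along the optical axis (not along the pixel's ray), 0 where there is no reading.
- cams.camera_info(name): a dict with "fx", "fy", "cx", "cy" (pixels), "world_to_cam" (4x4, takes a point from world to camera coordinates). Camera axes: x right, y down, z forward; pixel columns grow to the right and rows downward; lengths in m; the calibration is good to about 2 mm. A picture is of the moment at which its call begins. camera_info takes no time and is no camera call.
- ctrl.hand_in(): hands the job in; it is judged then, once.
The state is a dict: "time_s": time; "qpos": joint angles; "joint_vel": joint speeds; "tau": joint torques, N m; "ee_pos": TCP position; "eef_rot": TCP orientation; "force": force on the tool from outside, world axes, zero at the start; "moment": the same for the moment, N m; "grip_width": finger opening in m; "grip_force": force on a finger pad.
Only numpy, scipy, OpenCV 4.12 (cv2) and the standard library are available. Lean on these libraries where they do the work, as an engineer would, in place of code of your own. Each camera call takes 0.05 s, during which the arm holds its last target. There are 200 camera calls.

## Task

The instrument set on this stringer is complete: take the tag collar by its black grip and slide it gently along the bent wire, round both bends, until it sits right against the stop collar. Feel your way and do not force it, for the wire is bent by hand and a jammed collar would spoil it. Then swing the keeper arm by its black pin fully closed across the wire behind the collar, let go, and leave the other things on the bench alone.

Things in the scene. Friction and masses are not known exactly. Their poses are not given: they have to be found in the camera images.
- stand: Fixed stand: grey base plate 140 x 78 x 12 mm, a post, and a bent steel wire 8 mm thick, all level 165 mm above the worktop. Origin on the worktop, z up. Seen from above the wire runs along the stand's +x (length A), bends left towards +y, runs obliquely (B), bends right again (C) to the stop. Rigid; the collar pressing on it with over 15 N (contacts added up) is forcing.
- clamp (a point): Centre of the 28 x 20 x 20 mm clamp block on the post, through which the wire starts; axes as the stand's. Wire, hand-bent, NOT reported: corner 1 (where lines A and B meet) is 64 +-20 mm along +x; B turns left 50 +-10 degrees and is 60 +-8 mm corner to corner; C turns right 50 +-10 degrees; the stop's face is 64 +-18 mm past corner 2. Bends have a 14 mm radius.
- collar: Tag collar, loose, about 90 g, threaded on length A: steel ring 12 mm long, bore 16 mm (4 mm play all round the wire), 28 mm outside; a steel tag 5 x 30 mm hangs to 50 mm below. Origin: ring centre; x along the bore towards the stop, z up. Left alone it hangs with its centre 4 mm below the wire's centre line. At the bends it must be turned with the wire.
- grip (a point): Middle of the collar's upright black grip, 29 mm above the ring's centre: a flat block 8 mm thick across the wire (collar's y), 16 mm long along it, 12 to 46 mm above the ring's centre. Axes as the collar's. In a light grip (15 N) it pivots between the fingers; 40 N holds it upright. The stand reaches 16 mm above the wire's centre line at most (but for the pin).
- home (a point): Where the collar's origin is when it hangs against the stop: on length C, 6 mm before the stop's face, 4 mm below the wire's centre line. x points along C towards the stop, z up. The stop is an aluminium disc, 26 mm across, 12 mm thick, round the wire. The keeper's upright pivot is at x = -30, y = +32 mm in this frame.
- keeper_pin (a point): Top centre of the keeper's upright black pin, 10 mm thick, free from 15 to 40 mm above the wire's centre line, 40 mm from the keeper's pivot. The keeper is a level steel arm 6 mm thick, 8.5 mm above the wire's centre line, with a short toe that comes to lie over the wire just behind the collar.
- keeper (a joint): Keeper angle, rad. 0 is fully open: the arm points 138 degrees counter-clockwise from the home point's x (left and back). It grows as the arm swings counter-clockwise seen from above, over the wire; 2.3 is fully closed, at its end stop, the arm across the wire along the home point's -y. It has friction (about 1 N at the pin) and stays where it is left.
- cup: small open white sample cup, 30 mm wide and 30 mm high; a bystander. Origin: centre of its underside.
- jar: brown screw-top bottle, 47 mm wide and 88 mm high; a bystander. Origin: centre of its underside.
- box: flat white carton for slides, 35 x 85 x 32 mm; a bystander. Origin: centre of its underside.
- bench_timer: white bench timer, 58 x 64 x 16 mm, lying to the right of the stand; a bystander. Origin: centre of its underside.
Things that resemble listed ones, but are neither listed nor needed, are in the scene too. What is shaped like the collar but purple is not meant.

How it is judged:
On the way, in this order (a step that is already met when the one before it is completed fails the run):
1. the collar sits against the stop (within 6 mm) while the keeper is still open (below 0.9 rad) (x of collar in the frame of home between -0.006 and 0.004 m and y of collar in the frame of home between -0.008 and 0.008 m and z of collar in the frame of home between -0.008 and 0.009 m and value of joint keeper below 0.9 rad), for 0.2 s.
2. the keeper is swung closed (above 2.1 rad) (value of joint keeper above 2.1 rad), for 0.1 s.
At the end, for the whole second after the job is handed in: The collar hangs on the wire, tag down (within about 30 degrees) and at rest, within 8 mm of its place against the stop, and the keeper is closed behind it (above 2.1 of 2.3 rad) (x of collar in the frame of home between -0.008 and 0.004 m and y of collar in the frame of home between -0.008 and 0.008 m and z of collar in the frame of home between -0.008 and 0.009 m and value of joint keeper above 2.1 rad and angle between collar's own z axis and vertical below 0.5 rad and linear speed of collar below 0.03 m/s); the robot touches nothing.
It fails at once if the collar presses on the stand, wire, stop or keeper with more than 15 N, all contacts added up (contact force between collar and stand above 15 N).
It fails at once if a bystander is moved more than 20 mm (distance of any of cup, jar, box, bench_timer from where it was at the start of the episode above 0.02 m).
It also fails if it takes over 72 s, if anything falls off the work surface, if the arm or the gripper's body presses on something with over 40 N, if the wrist force passes 120 N, or if a joint passes its speed limit or range.

## Working session

There is one attempt and no reset: what is moved stays moved. The work goes in short steps, Python scripts to look and compute and a tool call to move; the robot and the scene stay as the last step left them, time stands still between calls to the robot, and variables do not carry over. Pictures are saved under pics/ and viewed, at most 10 in all, crops included, and the job is handed in when it is done.

Besides the shell and the picture viewer there is one more tool, called after "Call:" as name(argument=value, ...) on one line, values as JSON. arm_command: Moves the arm, as the interface text tells. Its arguments: {"type":"object","properties":{"plan":{"type":"array"},"squeeze":{"type":"number"}},"required":["plan"]}

```bash
mkdir -p pics; cat > h.py <<'E'
import numpy as np, cv2
from station import ctrl, cams
def get(n):
    p,d=cams.camera(n); return p,d,cams.camera_info(n)
def pts(d,I):
    v,u=np.mgrid[:384,:512]
    c=np.stack([(u-I['cx'])/I['fx']*d,(v-I['cy'])/I['fy']*d,d,np.ones_like(d)],-1)
    return (c@np.linalg.inv(I['world_to_cam']).T)[...,:3]
def ray(u,v,z,I):
    T=np.linalg.inv(I['world_to_cam']); o=T[:3,3]
    r=T[:3,:3]@np.array([(u-I['cx'])/I['fx'],(v-I['cy'])/I['fy'],1]); return o+r*(z-o[2])/r[2]
E
python3 - <<'E'
from h import *
for n in("scene","top"):
    p,d,I=get(n); np.savez(n+'.npz',p=p,d=d); cv2.imwrite(f'pics/{n}0.png',cv2.resize(p,(768,576)))
    T=np.linalg.inv(I['world_to_cam']);print(n,I['fx'],T[:3,3].round(3),T[:3,:3].round(2).tolist())
o=ctrl.get_obs();print({k:np.round(v,3) for k,v in o.items()})
E
```

```text
scene 407.27649019235747 [-0.194 -0.532  0.719] [[0.5, -0.5, 0.7], [-0.87, -0.28, 0.41], [-0.01, -0.82, -0.58]]
top 465.924707855698 [ 0.263 -0.09   1.433] [[-0.02, -0.98, 0.19], [-1.0, 0.01, -0.02], [0.02, -0.19, -0.98]]
{'time_s': np.float64(0.1), 'qpos': array([ 1.145,  0.3  ,  1.521, -0.   ,  1.321, -0.067]), 'joint_vel': array([ 0.   , -0.002, -0.001,  0.   ,  0.   ,  0.   ]), 'tau': array([-0.0000e+00, -5.3263e+01, -3.5329e+01,  7.1000e-02,  2.3000e-02,
       -0.0000e+00]), 'ee_pos': array([0.193, 0.515, 0.205]), 'eef_rot': array([-3.141, -0.   ,  2.783]), 'force': array([-0.06 , -0.265, -0.122]), 'moment': array([ 0.072,  0.012, -0.004]), 'grip_force': np.float64(0.0), 'grip_width': np.float64(0.094)}
```

View pics/scene0.png

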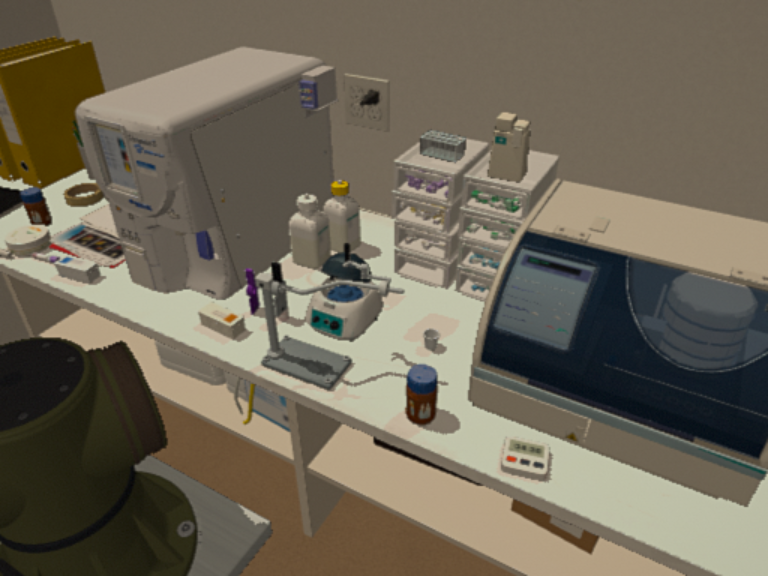

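View pics/top0.png

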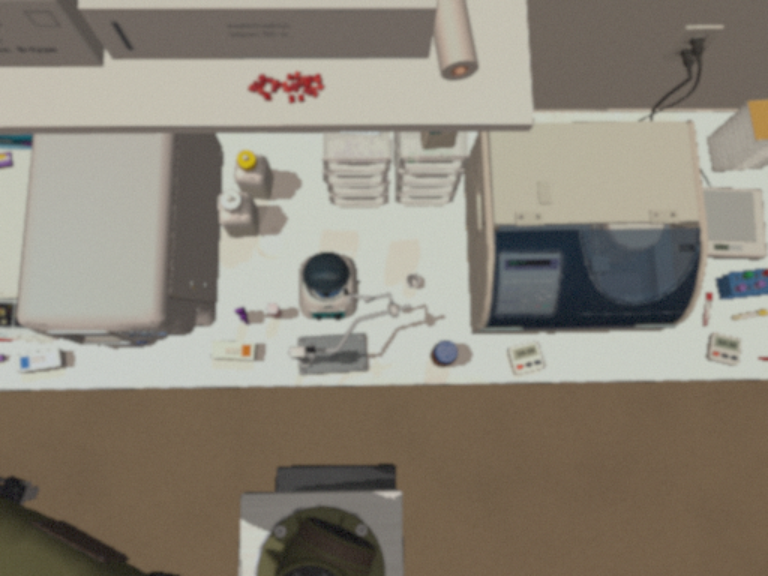

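The scene view shows the stand base at (308,360), with the wire going right to the stop at about (385,288). There is a purple look-alike at (252,290), black uprights at (278,272) and (347,252), and a bench device close behind. I'll crop in on these.

```bash
python3 - <<'E'
from h import *
S=np.load('scene.npz');T=np.load('top.npz')
a=cv2.resize(S['p'][155:260,155:285],None,fx=6,fy=6,interpolation=cv2.INTER_CUBIC)[:600,:780]
b=cv2.resize(T['p'][165:255,140:310],None,fx=4.7,fy=4.7,interpolation=cv2.INTER_CUBIC)
cv2.imwrite('pics/sc.png',a);cv2.imwrite('pics/tc.png',b[:600,:800])
Pt=pts(T['d'],cams.camera_info('top'));Ps=pts(S['d'],cams.camera_info('scene'))
# points in 0.13..0.24 height near stand, top view
for n,P,I in(('top',Pt,T['p']),('scene',Ps,S['p'])):
    m=(P[...,2]>.1)&(P[...,2]<.26)&(P[...,0]>.2)&(P[...,0]<.65)&(P[...,1]>-.3)&(P[...,1]<.2)
    v,u=np.nonzero(m);print(n,len(u))
    if n=='top': print([(a,b,*(P[b,a]*1000).astype(int)) for a,b in zip(u,v)][::5])
E
```

```text
top 1234
[(np.int64(213), np.int64(168), np.int64(609), np.int64(-4), np.int64(106)), (np.int64(218), np.int64(168), np.int64(608), np.int64(-19), np.int64(113)), (np.int64(211), np.int64(169), np.int64(603), np.int64(0), np.int64(118)), (np.int64(216), np.int64(169), np.int64(603), np.int64(-13), np.int64(117)), (np.int64(221), np.int64(169), np.int64(603), np.int64(-28), np.int64(118)), (np.int64(209), np.int64(170), np.int64(601), np.int64(6), np.int64(115)), (np.int64(214), np.int64(170), np.int64(598), np.int64(-8), np.int64(129)), (np.int64(219), np.int64(170), np.int64(599), np.int64(-22), np.int64(122)), (np.int64(224), np.int64(170), np.int64(601), np.int64(-37), np.int64(115)), (np.int64(210), np.int64(171), np.int64(595), np.int64(2), np.int64(127)), (np.int64(215), np.int64(171), np.int64(596), np.int64(-11), np.int64(124)), (np.int64(220), np.int64(171), np.int64(595), np.int64(-25), np.int64(125)), (np.int64(225), np.int64(171), np.int64(596), np.int64(-40), np.int64(121)), (np.int64(208), np.int64(172), np.int64(593), np.int64(8), np.int64(123)), (np.int64(213), np.int
[... 17146 characters left out ...]
4(173)), (np.int64(193), np.int64(237), np.int64(400), np.int64(45), np.int64(172)), (np.int64(198), np.int64(237), np.int64(399), np.int64(31), np.int64(178)), (np.int64(203), np.int64(237), np.int64(401), np.int64(18), np.int64(165)), (np.int64(209), np.int64(237), np.int64(400), np.int64(2), np.int64(170)), (np.int64(197), np.int64(238), np.int64(397), np.int64(34), np.int64(172)), (np.int64(202), np.int64(238), np.int64(398), np.int64(21), np.int64(161)), (np.int64(209), np.int64(238), np.int64(398), np.int64(2), np.int64(167)), (np.int64(201), np.int64(239), np.int64(401), np.int64(28), np.int64(112)), (np.int64(208), np.int64(240), np.int64(394), np.int64(6), np.int64(145))]
scene 1388
```

View pics/sc.png

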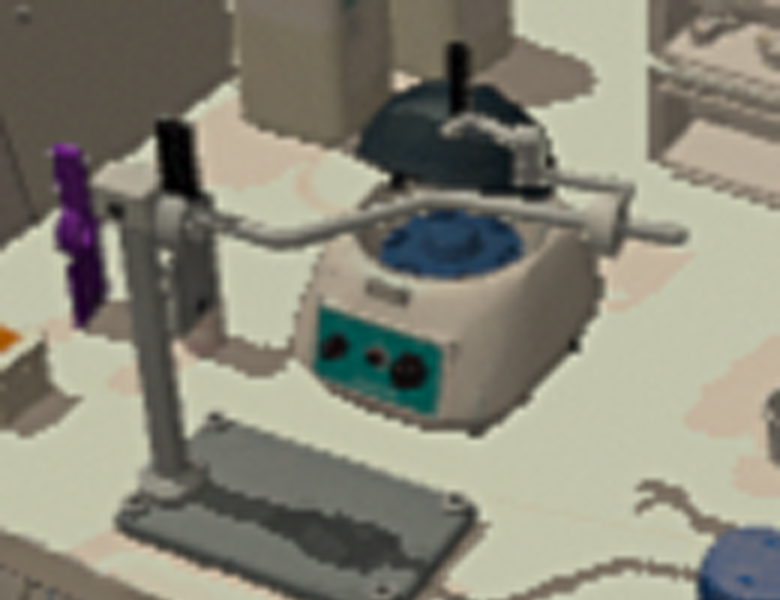

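View pics/tc.png

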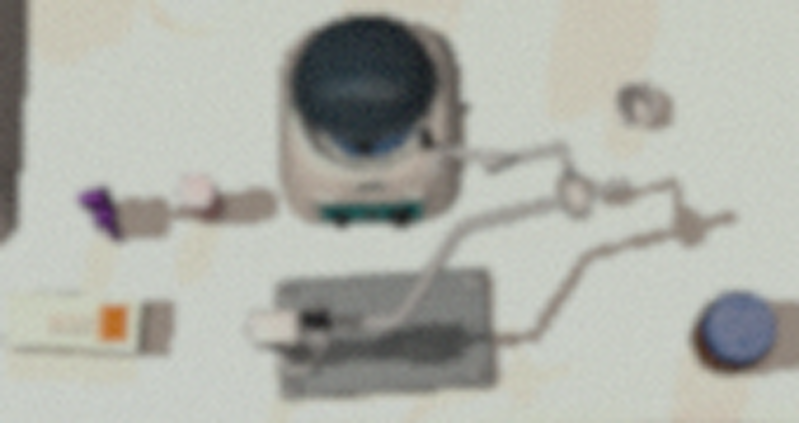

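The choice is clear. The collar's black grip is at full-picture top (208,233) and scene (185,182). The purple one, at top (161,210), is off the stand. The other black upright is the keeper pin, at scene (231,168). Next I fit the wire lines.

```bash
cat > fit.py <<'E'
from h import *
T=np.load('top.npz');S=np.load('scene.npz');I=cams.camera_info('top');J=cams.camera_info('scene')
def line(mask_box,zr,P,I,a=None):
    u0,u1,v0,v1=mask_box; z=P[v0:v1,u0:u1,2]; v,u=np.nonzero((z>zr[0])&(z<zr[1])); u=u+u0;v=v+v0
    q=np.array([ray(a,b,.165,I)[:2] for a,b in zip(u,v)])
    l=cv2.fitLine(q.astype(np.float32),cv2.DIST_HUBER,0,.001,.001).ravel(); d=q-l[2:]; r=d@[-l[1],l[0]]
    s=d@l[:2]
    if l[1]>0:l[:2]*=-1
    return l,len(u),r.std(),s.min(),s.max()
def X(a,b):
    t=np.linalg.solve(np.c_[a[:2],-b[:2]],b[2:]-a[2:]);return a[2:]+a[:2]*t[0]
P=pts(T['d'],I);Q=pts(S['d'],J)
L=[line(b,(.145,.185),P,I)for b in((211,221,229,240),(226,237,214,231),(241,258,200,213))]
for l in L:print('top',l[0].round(4),np.degrees(np.arctan2(l[0][1],l[0][0])).round(1),l[1],l[2])
# scene crop px = 155+x/6, 155+y/6
M=[line(b,(.145,.185),Q,J)for b in((190,200,189,197),(206,221,187,196),(226,252,186,195))]
for l in M:print('scene',l[0].round(4),np.degrees(np.arctan2(l[0][1],l[0][0])).round(1),l[1],l[2])
for n,K in(('top',L),('scene',M)):
    c1=X(K[0][0],K[1][0]);c2=X(K[1][0],K[2][0]);print(n,'c1',c1.round(4),'c2',c2.round(4),np.hypot(*(c2-c1)))
# stop points and grip, pin
c=L[2][0]
for n,R,V,p in(('top',P,I,T['p']),('scene',Q,J,S['p'])):
    g=p.max(2)<50
    m=g&(R[...,2]>.178)&(R[...,2]<.215)&(R[...,0]>.38)&(R[...,0]<.53)&(R[...,1]>-.12)&(R[...,1]<.06)
    k,lab,st,ce=cv2.connectedComponentsWithStats(m.astype(np.uint8))
    for i in range(1,k):
        if st[i,4]>3: print(n,'black',st[i],ce[i].round(1),np.median(R[lab==i],0).round(4),R[lab==i][:,2].max().round(3))
    # stop disc: points wide of the C line
    d=R[...,:2]-L[1][0][2:]; s=(R[...,:2]-c[2:])@c[:2]; r=(R[...,:2]-c[2:])@np.array([-c[1],c[0]])
    m=(abs(r)<.014)&(s>0)&(s<.1)&(R[...,2]>.15)&(R[...,2]<.185)&(R[...,1]<-.08)
    for y in np.arange(0,.08,.003):
        w=m&(s>=y)&(s<y+.003)
        if w.sum():print(round(y,3),w.sum(),r[w].min().round(3),r[w].max().round(3),R[w][:,2].max().round(3),end=' | ')
    print()
E
python3 fit.py
```

```text
top [ 0.1337 -0.991   0.4107 -0.0153] -82.3 29 0.002252803857127811
top [ 0.8306 -0.5568  0.4425 -0.0593] -33.8 56 0.002344026638851247
top [ 0.2355 -0.9719  0.4742 -0.1041] -76.4 57 0.010200216297977387
scene [-0.1515 -0.9885  0.4149 -0.0188] -98.7 37 0.0039186303006846284
scene [ 0.8514 -0.5246  0.4391 -0.0546] -31.6 52 0.003808457051403319
scene [ 0.2505 -0.9681  0.4775 -0.1026] -75.5 86 0.0038356097432830534
top c1 [ 0.4141 -0.0402] c2 [ 0.4673 -0.0759] 0.06408348
scene c1 [ 0.412  -0.0378] c2 [ 0.47   -0.0736] 0.068184875
top black [205 232   4   2   8] [206.5 232.5] [0.4084 0.006  0.2072] 0.208
0.0 4 -0.004 0.001 0.172 | 0.003 3 -0.005 0.001 0.17 | 0.006 2 -0.003 0.001 0.169 | 0.009 4 -0.003 0.002 0.172 | 0.012 3 -0.004 0.001 0.172 | 0.015 4 -0.004 0.002 0.171 | 0.018 2 -0.002 -0.0 0.17 | 0.021 3 -0.004 0.003 0.17 | 0.024 4 -0.004 0.003 0.165 | 0.027 3 -0.004 0.001 0.166 | 0.03 3 -0.003 0.004 0.168 | 0.033 12 -0.012 0.01 0.18 | 0.036 10 -0.013 0.013 0.182 | 0.039 12 -0.013 0.012 0.18 | 0.042 10 -0.012 0.011 0.178 | 0.045 2 -0.002 0.002 0.178 | 0.048 4 -0.005 0.002 0.17 | 0.051 
[... 364 characters left out ...]
 0.005 0.172 | 0.003 4 -0.001 0.004 0.17 | 0.006 4 -0.003 0.001 0.17 | 0.009 5 -0.003 0.001 0.17 | 0.012 3 -0.001 0.001 0.171 | 0.015 5 -0.001 0.005 0.172 | 0.018 4 -0.001 0.002 0.171 | 0.021 5 -0.002 0.001 0.17 | 0.024 4 -0.002 -0.001 0.172 | 0.027 3 -0.004 -0.0 0.171 | 0.03 4 -0.001 0.003 0.172 | 0.033 3 -0.001 0.001 0.17 | 0.036 9 -0.009 0.003 0.179 | 0.039 15 -0.012 0.005 0.179 | 0.042 14 -0.01 0.005 0.179 | 0.045 20 -0.012 0.009 0.18 | 0.048 12 -0.009 0.009 0.175 | 0.051 4 -0.001 0.004 0.17 | 0.054 3 -0.002 0.002 0.169 | 0.057 3 -0.001 0.001 0.17 | 0.06 7 -0.0 0.003 0.171 | 0.063 4 -0.003 0.004 0.171 | 0.066 4 -0.002 0.002 0.171 | 0.069 4 -0.002 0.002 0.17 | 0.072 3 -0.001 0.003 0.169 |
```

Estimates:
- Wire A heads about -86°, B -33° and C -76°.
- Corner 1 is at (.413,-.039), corner 2 at (.469,-.075), and the stop's face is about 33 to 36 mm past (.474,-.104).
- The grip is at (.409,.005).

I'll go over to it by a clear path in front.

The manual's scale: shifts go in shares of 500 mm and turns go in shares of 2 rad. Converting my numbers, -434 mm / 500 = -0.868, -309 mm / 500 = -0.618, 1.142 rad / 2 = 0.571.

Call:
arm_command(plan=[[[-0.292,-0.456,-0.19,0,0,0.15,-1],[-0.292,-0.456,-0.19,0,0,0.15,-1],[-0.292,-0.456,-0.19,0,0,0.15,-1],[-0.292,-0.456,-0.19,0,0,0.15,-1],[-0.292,-0.456,-0.19,0,0,0.15,-1],[-0.618,-0.868,-0.19,0,0,0.571,-1],[-0.618,-0.868,-0.19,0,0,0.571,-1],[-0.618,-0.868,-0.19,0,0,0.571,-1],[-0.618,-0.868,-0.19,0,0,0.571,-0.6],[-0.618,-0.868,-0.19,0,0,0.571,-0.5],[-0.618,-0.868,-0.19,0,0,0.571,-0.5],[-0.618,-0.868,-0.19,0,0,0.571,-0.5]]], squeeze=10)

```text
time_s: 1.3
ee_pos: [0.3306, -0.0047, 0.3003]
eef_rot: [-3.141, 0.001, 1.629]
force: [0.3, 0.6, 0.0]
grip_width: 0.0707
grip_force: 0.0
```

```bash
cat >> h.py <<'E'
from scipy.spatial.transform import Rotation as Ro
def obs():
    o=ctrl.get_obs(); print('t',round(float(o['time_s']),2),'ee',o['ee_pos'].round(4),'rot',o['eef_rot'].round(3),'F',o['force'].round(2),'M',o['moment'].round(3),'w',round(float(o['grip_width']),4),'gf',round(float(o['grip_force']),1)); return o
def to(x,y,z,yaw,o):
    R=Ro.from_euler('xyz',o['eef_rot']).as_matrix(); a=(yaw-o['eef_rot'][2]+np.pi)%(2*np.pi)-np.pi
    d=R.T@(np.array([x,y,z])-o['ee_pos'])*1000; return d.round(1).tolist()+[round(-a,3)]
E
python3 - <<'E'
from h import *
T=np.load('top.npz');I=cams.camera_info('top');P=pts(T['d'],I)
o=obs()
# base plate edges
z=P[...,2];m=(T['p'].astype(int).max(2)<150)&(P[...,0]>.33)&(P[...,0]<.46)&(P[...,1]<.08)&(P[...,1]>-.14)
k,lab,st,ce=cv2.connectedComponentsWithStats(m.astype(np.uint8));i=1+st[1:,4].argmax()
v,u=np.nonzero(lab==i);q=np.array([ray(a,b,.012,I)[:2] for a,b in zip(u,v)]).astype(np.float32)
print('base',cv2.minAreaRect(q),len(q))
# C line refit, thin
for n,s,d0 in(('top',P,I),('scene',None,None)):
    if n=='scene': S=np.load('scene.npz');V=cams.camera_info('scene');R=pts(S['d'],V)
    else: R,V=P,I
    for nm,(p0,dirn,s0,s1) in {'A':((.4107,-.0153),-86,-.012,.012),'B':((.4415,-.057),-33,-.018,.018),'C':((.4755,-.1035),-76,-.016,.027),'Cend':((.4755,-.1035),-76,.053,.085)}.items():
        t=np.radians(dirn);e=np.array([np.cos(t),np.sin(t)]);w=R[...,:2]-p0;a=w@e;r=w@np.array([-e[1],e[0]])
        mm=(a>s0)&(a<s1)&(abs(r)<.009)&(R[...,2]>.15)&(R[...,2]<.18);v,u=np.nonzero(mm)
        q=np.array([ray(x,y,.166,V)[:2] for x,y in zip(u,v)]).astype(np.float32)
        l=cv2.fitLine(q,cv2.DIST_L2,0,.001,.001).ravel();l[:2]*=-np.sign(l[1]);print(n,nm,l.round(4),np.degrees(np.arctan2(l[1],l[0])).round(1),len(q))
print(to(.409,.005,.26,1.641,o))
E
```

```text
t 1.3 ee [ 0.3306 -0.0047  0.3003] rot [-3.141e+00  1.000e-03  1.629e+00] F [0.3  0.61 0.04] M [-0.067  0.007  0.002] w 0.0707 gf 0.0
base ((0.4229173958301544, -0.028701089322566986), (0.08191563189029694, 0.15826499462127686), 3.5820603370666504) 1103
top A [ 0.1676 -0.9859  0.4107 -0.0154] -80.4 23
top B [ 0.8272 -0.5619  0.4406 -0.0581] -34.2 40
top C [ 0.2284 -0.9736  0.4749 -0.1098] -76.8 44
top Cend [ 0.2581 -0.9661  0.4885 -0.1648] -75.0 18
scene A [-0.0357 -0.9994  0.414  -0.014 ] -92.0 28
scene B [ 0.8612 -0.5083  0.4416 -0.0579] -30.6 48
scene C [ 0.2219 -0.9751  0.4776 -0.1077] -77.2 60
scene Cend [ 0.1885 -0.9821  0.4914 -0.1648] -79.1 30
[5.1, 78.8, 40.3, np.float64(-0.012)]
```

Scaled: 115 mm / 500 = 0.23, 80 mm / 500 = 0.16, -0.01 rad / 2 = -0.005.

Call:
arm_command(plan=[[[0.01,0.158,0.08,0,0,-0.005,0.0],[0.01,0.158,0.08,0,0,-0.005,0.0],[0.01,0.158,0.16,0,0,-0.005,0.0],[0.01,0.158,0.23,0,0,-0.005,0.1],[0.01,0.158,0.23,0,0,-0.005,0.2],[0.01,0.158,0.23,0,0,-0.005,0.3],[0.01,0.158,0.23,0,0,-0.005,0.4]]], squeeze=5)

```text
time_s: 2.0
ee_pos: [0.4093, 0.0108, 0.1875]
eef_rot: [3.139, 0.0, 1.651]
force: [0.1, -0.6, 0.2]
grip_width: 0.0294
grip_force: 0.0
```

```bash
python3 - <<'E'
from h import *
o=obs();p,d,I=get('scene')
cv2.imwrite('pics/g1.png',cv2.resize(p[120:240,140:300],None,fx=5,fy=5,interpolation=cv2.INTER_CUBIC))
E
```

```text
t 2.0 ee [0.4093 0.0108 0.1875] rot [3.139 0.    1.651] F [ 0.14 -0.64  0.17] M [-0.053  0.094 -0.007] w 0.0294 gf 0.0
```

View pics/g1.png

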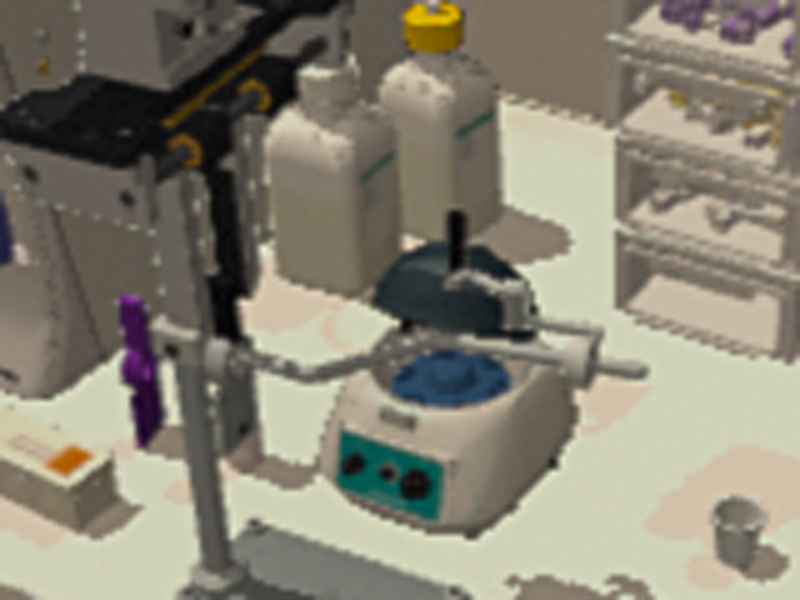

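The picture shows the fingers straddling the collar's black grip at (230,260), just ahead of the clamp. I'll let the arm settle before closing.

Call:
arm_command(plan=[[[0,0,0,0,0,0,0.4],[0,0,0,0,0,0,0.4],[0,0,0,0,0,0,0.4]]])

```text
time_s: 2.35
ee_pos: [0.4086, 0.0106, 0.1859]
eef_rot: [3.141, 0.0, 1.651]
force: [0.0, -0.1, -0.2]
grip_width: 0.0284
grip_force: 0.0
```

```bash
python3 - <<'E'
from h import *
o=obs();print(to(.4095,.005,.184,1.634,o))
p,d,I=get('scene');R=pts(d,I)
m=(p.max(2)<50)&(R[...,2]>.17)&(R[...,2]<.19)&(abs(R[...,0]-.41)<.03)&(abs(R[...,1]-.005)<.03)
print(m.sum(),R[m].min(0),R[m].max(0),np.median(R[m],0))
E
```

```text
t 2.35 ee [0.4086 0.0106 0.1859] rot [3.141 0.    1.651] F [ 0.04 -0.12 -0.16] M [-0.015  0.061  0.014] w 0.0284 gf 0.0
[-5.6, 0.4, 1.9, np.float64(0.017)]
24 [ 0.40737741 -0.00260522  0.1742085 ] [0.42533588 0.01011671 0.18995975] [0.4095566  0.00216244 0.18334693]
```

Scaled: -6 mm / 500 = -0.012, 2 mm / 500 = 0.004, 0.017 rad / 2 = 0.0085.

Call:
arm_command(plan=[[[-0.012,0.001,0.004,0,0,0.0085,0.5],[-0.012,0.001,0.004,0,0,0.0085,0.6],[-0.012,0.001,0.004,0,0,0.0085,0.7],[-0.012,0.001,0.004,0,0,0.0085,0.78],[-0.012,0.001,0.004,0,0,0.0085,0.84],[-0.012,0.001,0.004,0,0,0.0085,0.9],[-0.012,0.001,0.004,0,0,0.0085,1],[-0.012,0.001,0.004,0,0,0.0085,1]]], squeeze=8)

```text
time_s: 3.2
ee_pos: [0.4095, 0.0047, 0.1835]
eef_rot: [3.142, 0.0, 1.634]
force: [-0.4, 0.7, -0.2]
grip_width: 0.008
grip_force: 8.0
```

```bash
python3 - <<'E'
from h import *
o=obs();print(to(.4095,.005,.184,1.634,o))
E
```

```text
t 3.2 ee [0.4095 0.0047 0.1835] rot [3.142 0.    1.634] F [-0.38  0.66 -0.2 ] M [-0.102  0.009 -0.018] w 0.008 gf 8.0
[0.3, 0.0, -0.5, np.float64(-0.0)]
```

Grasped at 8 mm. Next I tighten the grip, lift 4 mm so the ring is centred on the wire, and check the weight.

Call:
arm_command(plan=[[[0,0,0,0,0,0,1],[0,0,0,0,0,0,1],[0,0,-0.004,0,0,0,1],[0,0,-0.008,0,0,0,1],[0,0,-0.008,0,0,0,1],[0,0,-0.008,0,0,0,1]]], squeeze=40)

```text
time_s: 3.8
ee_pos: [0.4095, 0.0047, 0.1875]
eef_rot: [3.142, 0.0, 1.634]
force: [-0.3, 0.2, -0.3]
grip_width: 0.0078
grip_force: 40.0
```

```bash
python3 - <<'E'
from h import *
o=obs()
E
```

```text
t 3.8 ee [0.4095 0.0047 0.1875] rot [3.142 0.    1.634] F [-0.28  0.19 -0.25] M [-0.061  0.038 -0.   ] w 0.0078 gf 40.0
```

Scaled: 3 mm / 500 = 0.006, 1.5 mm / 500 = 0.003.

Call:
arm_command(plan=[[[0,0.003,0,0,0,0,1],[0,0.006,0,0,0,0,1],[0,0.006,0,0,0,0,1],[0,0.006,0,0,0,0,1]]])

```text
time_s: 4.2
ee_pos: [0.4125, 0.0049, 0.1874]
eef_rot: [-3.141, -0.0, 1.634]
force: [0.3, 0.0, -0.9]
grip_width: 0.0075
grip_force: 40.0
```

```bash
python3 - <<'E'
from h import *
o=obs()
E
```

```text
t 4.2 ee [0.4125 0.0049 0.1874] rot [-3.141 -0.     1.634] F [ 0.26  0.04 -0.88] M [-0.101  0.036 -0.009] w 0.0075 gf 40.0
```

Scaled: -6 mm / 500 = -0.012, -3 mm / 500 = -0.006.

Call:
arm_command(plan=[[[0,-0.006,0,0,0,0,1],[0,-0.012,0,0,0,0,1],[0,-0.012,0,0,0,0,1],[0,-0.012,0,0,0,0,1]]])

```text
time_s: 4.6
ee_pos: [0.4066, 0.0045, 0.1876]
eef_rot: [3.141, 0.0, 1.634]
force: [2.3, -0.4, -1.8]
grip_width: 0.0076
grip_force: 40.0
```

```bash
python3 - <<'E'
from h import *
o=obs()
E
```

```text
t 4.6 ee [0.4066 0.0045 0.1876] rot [3.141 0.    1.634] F [ 2.26 -0.37 -1.79] M [-0.002 -0.61  -0.009] w 0.0076 gf 40.0
```

Contact comes at x≈.407, so the wire centre there is x≈.411, which agrees with vision. I'll recentre and slide along A.

```bash
cat > path.py <<'E'
from h import *
import sys
o=obs()
for a in sys.argv[1:]: print(a,to(*[float(t) for t in a.split(',')],o))
E
python3 path.py .411,.0045,.1875,1.634 .4122,-.0147,.1875,1.634 .4131,-.031,.1875,1.634
```

```text
t 4.6 ee [0.4066 0.0045 0.1876] rot [3.141 0.    1.634] F [ 2.26 -0.37 -1.79] M [-0.002 -0.61  -0.009] w 0.0076 gf 40.0
.411,.0045,.1875,1.634 [-0.3, 4.4, 0.1, np.float64(-0.0)]
.4122,-.0147,.1875,1.634 [-19.5, 4.4, 0.1, np.float64(-0.0)]
.4131,-.031,.1875,1.634 [-35.8, 4.2, 0.1, np.float64(-0.0)]
```

Scaled: -35 mm / 500 = -0.07, 4.4 mm / 500 = 0.0088.

Call:
arm_command(plan=[[[0,0.0088,0,0,0,0,1],[-0.008,0.0088,0,0,0,0,1],[-0.018,0.0088,0,0,0,0,1],[-0.028,0.0088,0,0,0,0,1],[-0.038,0.0088,0,0,0,0,1],[-0.048,0.0086,0,0,0,0,1],[-0.058,0.0086,0,0,0,0,1],[-0.064,0.0084,0,0,0,0,1],[-0.07,0.0084,0,0,0,0,1],[-0.07,0.0084,0,0,0,0,1],[-0.07,0.0084,0,0,0,0,1]]])

```text
time_s: 5.7
ee_pos: [0.4129, -0.0302, 0.1874]
eef_rot: [-3.142, -0.0, 1.634]
force: [0.2, -0.3, -0.7]
grip_width: 0.0078
grip_force: 40.0
```

```bash
python3 path.py .4132,-.0332,.1875,1.634 .4138,-.0366,.1875,1.867 .4150,-.0394,.1875,2.10 .4169,-.042,.1875,2.333 .4195,-.0440,.1875,2.566 .4238,-.0468,.1875,2.566
```

```text
t 5.7 ee [ 0.4129 -0.0302  0.1874] rot [-3.142 -0.     1.634] F [ 0.22 -0.25 -0.68] M [-0.072  0.054  0.033] w 0.0078 gf 40.0
.4132,-.0332,.1875,1.634 [-3.1, 0.1, -0.1, np.float64(-0.0)]
.4138,-.0366,.1875,1.867 [-6.5, 0.5, -0.1, np.float64(-0.233)]
.4150,-.0394,.1875,2.10 [-9.4, 1.5, -0.1, np.float64(-0.466)]
.4169,-.042,.1875,2.333 [-12.1, 3.2, -0.1, np.float64(-0.699)]
.4195,-.0440,.1875,2.566 [-14.2, 5.7, -0.1, np.float64(-0.932)]
.4238,-.0468,.1875,2.566 [-17.3, 9.8, -0.1, np.float64(-0.932)]
```

Scaled: -9.4 mm / 500 = -0.0188, -6.5 mm / 500 = -0.013, -0.47 rad / 2 = -0.235.

Call:
arm_command(plan=[[[-0.006,0.0002,0,0,0,0,1],[-0.0094,0.0006,0,0,0,-0.06,1],[-0.013,0.001,0,0,0,-0.115,1],[-0.016,0.002,0,0,0,-0.175,1],[-0.0188,0.003,0,0,0,-0.235,1],[-0.0188,0.003,0,0,0,-0.235,1],[-0.0188,0.003,0,0,0,-0.235,1]]])

```text
time_s: 6.4
ee_pos: [0.415, -0.0394, 0.1874]
eef_rot: [-3.142, -0.0, 2.1]
force: [0.1, 0.4, -1.3]
grip_width: 0.0077
grip_force: 40.0
```

```bash
python3 path.py  .4169,-.042,.1875,2.333 .4195,-.0440,.1875,2.566 .4238,-.0468,.1875,2.566
```

```text
t 6.4 ee [ 0.415  -0.0394  0.1874] rot [-3.142 -0.     2.1  ] F [ 0.15  0.43 -1.31] M [-0.067 -0.005  0.006] w 0.0077 gf 40.0
.4169,-.042,.1875,2.333 [-3.2, 0.4, -0.1, np.float64(-0.233)]
.4195,-.0440,.1875,2.566 [-6.2, 1.6, -0.1, np.float64(-0.466)]
.4238,-.0468,.1875,2.566 [-10.8, 3.9, -0.1, np.float64(-0.466)]
```

Scaled: -10.8 mm / 500 = -0.0216, -6.2 mm / 500 = -0.0124, -0.466 rad / 2 = -0.233.

Call:
arm_command(plan=[[[-0.0032,0.0004,0,0,0,-0.06,1],[-0.0064,0.0008,0,0,0,-0.115,1],[-0.0094,0.002,0,0,0,-0.175,1],[-0.0124,0.0032,0,0,0,-0.233,1],[-0.017,0.0056,0,0,0,-0.233,1],[-0.0216,0.0078,0,0,0,-0.233,1],[-0.0216,0.0078,0,0,0,-0.233,1],[-0.0216,0.0078,0,0,0,-0.233,1]]])

```text
time_s: 7.2
ee_pos: [0.4238, -0.0468, 0.1874]
eef_rot: [-3.142, -0.0, 2.568]
force: [-0.2, 0.5, -1.1]
grip_width: 0.0077
grip_force: 40.0
```

```bash
python3 path.py .441,-.058,.1875,2.566
```

```text
t 7.2 ee [ 0.4238 -0.0468  0.1874] rot [-3.142 -0.     2.568] F [-0.15  0.51 -1.12] M [0.009 0.019 0.056] w 0.0077 gf 40.0
.441,-.058,.1875,2.566 [-20.5, -0.1, -0.1, np.float64(0.002)]
```

Call:
arm_command(plan=[[[-0.01,0,0,0,0,0,1],[-0.02,0,0,0,0,0,1],[-0.03,0,0,0,0,0,1],[-0.04,0,0,0,0,0,1],[-0.05,0,0,0,0,0,1],[-0.06,0,0,0,0,0,1],[-0.07,0,0,0,0,0,1],[-0.07,0,0,0,0,0,1],[-0.07,0,0,0,0,0,1]]])

```text
time_s: 8.1
ee_pos: [0.4532, -0.0657, 0.1874]
eef_rot: [-3.142, -0.0, 2.57]
force: [0.4, 0.0, -1.2]
grip_width: 0.0079
grip_force: 40.0
```

```bash
python3 path.py .4635,-.0726,.1875,2.566
```

```text
t 8.1 ee [ 0.4532 -0.0657  0.1874] rot [-3.142 -0.     2.57 ] F [ 0.37  0.02 -1.22] M [-0.062  0.01   0.003] w 0.0079 gf 40.0
.4635,-.0726,.1875,2.566 [-12.3, -0.2, -0.1, np.float64(0.004)]
```

Scaled: 3 mm / 500 = 0.006, 1.5 mm / 500 = 0.003.

Call:
arm_command(plan=[[[0,0.003,0,0,0,0,1],[0,0.006,0,0,0,0,1],[0,0.006,0,0,0,0,1],[0,0.006,0,0,0,0,1]]])

```text
time_s: 8.5
ee_pos: [0.4549, -0.0631, 0.1875]
eef_rot: [3.142, 0.0, 2.57]
force: [-1.2, -1.0, -1.0]
grip_width: 0.0076
grip_force: 40.0
```

Scaled: -6 mm / 500 = -0.012, -4 mm / 500 = -0.008.

Call:
arm_command(plan=[[[0,-0.004,0,0,0,0,1],[0,-0.008,0,0,0,0,1],[0,-0.012,0,0,0,0,1],[0,-0.012,0,0,0,0,1],[0,-0.012,0,0,0,0,1]]])

```text
time_s: 9.0
ee_pos: [0.4516, -0.0683, 0.1875]
eef_rot: [-3.142, 0.0, 2.57]
force: [-0.4, -0.3, -0.5]
grip_width: 0.0076
grip_force: 40.0
```

Contact shows B's centre about 1.2 mm to the right of my line, so I'll correct corner 2.

```bash
python3 path.py .4530,-.067,.1875,2.55 .4640,-.0743,.1875,2.55 .466,-.076,.1875,2.36 .4677,-.0779,.1875,2.179
```

```text
t 9.0 ee [ 0.4516 -0.0683  0.1875] rot [-3.142  0.     2.57 ] F [-0.37 -0.29 -0.5 ] M [-0.028  0.025  0.052] w 0.0076 gf 40.0
.4530,-.067,.1875,2.55 [-0.4, 1.9, -0.0, np.float64(0.02)]
.4640,-.0743,.1875,2.55 [-13.6, 1.7, -0.0, np.float64(0.02)]
.466,-.076,.1875,2.36 [-16.2, 1.4, -0.0, np.float64(0.21)]
.4677,-.0779,.1875,2.179 [-18.7, 0.7, -0.0, np.float64(0.391)]
```

Scaled: -18.7 mm / 500 = -0.0374, -16.2 mm / 500 = -0.0324, 0.21 rad / 2 = 0.105.

Call:
arm_command(plan=[[[-0.0008,0.0038,0,0,0,0.01,1],[-0.01,0.0036,0,0,0,0.01,1],[-0.019,0.0034,0,0,0,0.01,1],[-0.0272,0.0034,0,0,0,0.01,1],[-0.0298,0.0032,0,0,0,0.055,1],[-0.0324,0.0028,0,0,0,0.105,1],[-0.035,0.0022,0,0,0,0.15,1],[-0.0374,0.0014,0,0,0,0.195,1],[-0.0374,0.0014,0,0,0,0.195,1],[-0.0374,0.0014,0,0,0,0.195,1]]])

```text
time_s: 10.0
ee_pos: [0.4678, -0.0779, 0.1874]
eef_rot: [-3.141, -0.0, 2.182]
force: [0.7, -0.4, -1.0]
grip_width: 0.0078
grip_force: 40.0
```

```bash
python3 path.py .469,-.0801,.1875,1.995 .4698,-.0825,.1875,1.81 .4712,-.0883,.1875,1.81
```

```text
t 10.0 ee [ 0.4678 -0.0779  0.1874] rot [-3.141 -0.     2.182] F [ 0.73 -0.36 -0.97] M [ 0.021  0.094 -0.023] w 0.0078 gf 40.0
.469,-.0801,.1875,1.995 [-2.5, -0.3, -0.1, np.float64(0.187)]
.4698,-.0825,.1875,1.81 [-4.9, -1.0, -0.1, np.float64(0.372)]
.4712,-.0883,.1875,1.81 [-10.5, -3.2, -0.1, np.float64(0.372)]
```

Scaled: -10.5 mm / 500 = -0.021, -4.9 mm / 500 = -0.0098, 0.372 rad / 2 = 0.186.

Call:
arm_command(plan=[[[-0.0026,-0.0002,0,0,0,0.05,1],[-0.005,-0.0006,0,0,0,0.095,1],[-0.0074,-0.0012,0,0,0,0.14,1],[-0.0098,-0.002,0,0,0,0.186,1],[-0.0154,-0.0042,0,0,0,0.186,1],[-0.021,-0.0064,0,0,0,0.186,1],[-0.021,-0.0064,0,0,0,0.186,1],[-0.021,-0.0064,0,0,0,0.186,1]]])

```text
time_s: 10.8
ee_pos: [0.4711, -0.0883, 0.1874]
eef_rot: [-3.142, -0.0, 1.809]
force: [-0.6, -0.6, -0.3]
grip_width: 0.0077
grip_force: 40.0
```

```bash
python3 path.py .4760,-.1080,.1875,1.81 .4791,-.121,.1875,1.81 .4816,-.131,.1875,1.81
```

```text
t 10.8 ee [ 0.4711 -0.0883  0.1874] rot [-3.142 -0.     1.809] F [-0.58 -0.56 -0.3 ] M [-0.009  0.008 -0.007] w 0.0077 gf 40.0
.4760,-.1080,.1875,1.81 [-20.3, 0.1, -0.1, np.float64(-0.001)]
.4791,-.121,.1875,1.81 [-33.7, 0.0, -0.1, np.float64(-0.001)]
.4816,-.131,.1875,1.81 [-44.0, 0.1, -0.1, np.float64(-0.001)]
```

Round both bends with no contact. I'll slide along C to about 8 mm short of the stop.

Scaled: -35 mm / 500 = -0.07, -30 mm / 500 = -0.06.

Call:
arm_command(plan=[[[-0.01,0,0,0,0,0,1],[-0.02,0,0,0,0,0,1],[-0.03,0,0,0,0,0,1],[-0.04,0,0,0,0,0,1],[-0.05,0,0,0,0,0,1],[-0.06,0,0,0,0,0,1],[-0.07,0,0,0,0,0,1],[-0.07,0,0,0,0,0,1],[-0.07,0,0,0,0,0,1]]])

```text
time_s: 11.7
ee_pos: [0.4793, -0.1223, 0.1874]
eef_rot: [-3.142, -0.0, 1.808]
force: [0.2, 0.0, -0.3]
grip_width: 0.0077
grip_force: 40.0
```

Scaled: -5 mm / 500 = -0.01, -4 mm / 500 = -0.008.

Call:
arm_command(plan=[[[-0.002,0,0,0,0,0,1],[-0.004,0,0,0,0,0,1],[-0.006,0,0,0,0,0,1],[-0.008,0,0,0,0,0,1],[-0.01,0,0,0,0,0,1],[-0.01,0,0,0,0,0,1]]])

```text
time_s: 12.3
ee_pos: [0.4805, -0.1272, 0.1874]
eef_rot: [-3.142, -0.0, 1.808]
force: [0.3, 0.1, -0.5]
grip_width: 0.0077
grip_force: 40.0
```

Scaled: -2 mm / 500 = -0.004, -1.4 mm / 500 = -0.0028.

Call:
arm_command(plan=[[[-0.0014,0,0,0,0,0,1],[-0.0028,0,0,0,0,0,1],[-0.004,0,0,0,0,0,1],[-0.004,0,0,0,0,0,1]]])

```text
time_s: 12.7
ee_pos: [0.481, -0.1291, 0.1874]
eef_rot: [-3.142, -0.0, 1.808]
force: [0.4, 0.1, -1.1]
grip_width: 0.0078
grip_force: 40.0
```

Scaled: -1.5 mm / 500 = -0.003, -1 mm / 500 = -0.002.

Call:
arm_command(plan=[[[-0.001,0,0,0,0,0,1],[-0.002,0,0,0,0,0,1],[-0.003,0,0,0,0,0,1],[-0.003,0,0,0,0,0,1]]])

```text
time_s: 13.1
ee_pos: [0.4813, -0.1306, 0.1874]
eef_rot: [-3.142, -0.0, 1.808]
force: [0.5, 0.8, -1.1]
grip_width: 0.0079
grip_force: 40.0
```

Scaled: -1.5 mm / 500 = -0.003, -1 mm / 500 = -0.002.

Call:
arm_command(plan=[[[-0.001,0,0,0,0,0,1],[-0.002,0,0,0,0,0,1],[-0.003,0,0,0,0,0,1],[-0.003,0,0,0,0,0,1]]])

```text
time_s: 13.5
ee_pos: [0.4817, -0.132, 0.1875]
eef_rot: [3.142, -0.0, 1.808]
force: [0.3, 0.7, -0.9]
grip_width: 0.0079
grip_force: 40.0
```

Scaled: -1 mm / 500 = -0.002, -0.5 mm / 500 = -0.001.

Call:
arm_command(plan=[[[-0.001,0,0,0,0,0,1],[-0.002,0,0,0,0,0,1],[-0.002,0,0,0,0,0,1],[-0.002,0,0,0,0,0,1]]])

```text
time_s: 13.9
ee_pos: [0.4819, -0.1328, 0.1874]
eef_rot: [-3.141, -0.0, 1.808]
force: [-0.9, 2.1, -0.5]
grip_width: 0.0077
grip_force: 40.0
```

```bash
python3 - <<'E'
from h import *
o=obs();p,d,I=get('scene')
cv2.imwrite('pics/s1.png',cv2.resize(p[140:230,190:310],None,fx=6,fy=6,interpolation=cv2.INTER_CUBIC))
E
```

```text
t 13.9 ee [ 0.4819 -0.1328  0.1874] rot [-3.141 -0.     1.808] F [-0.92  2.1  -0.49] M [0.454 0.177 0.007] w 0.0077 gf 40.0
```

View pics/s1.png

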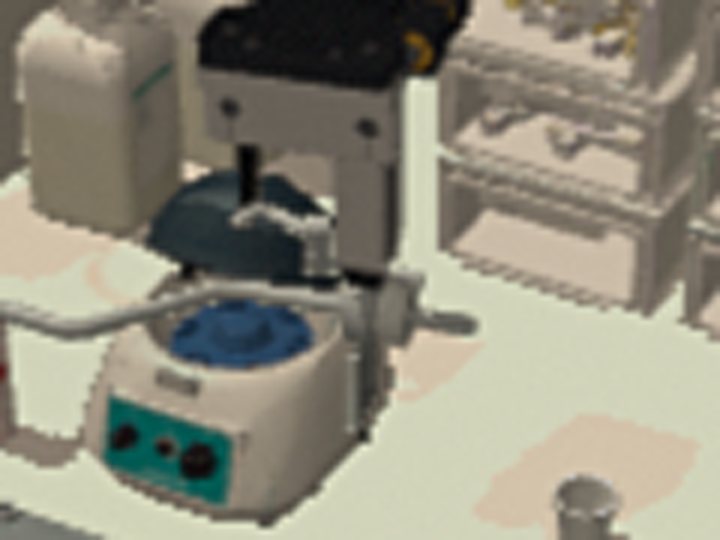

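The picture shows the collar touching the stop disc at (400,305), which matches the 2 N contact force. I'll ease back 0.5 mm, lower it to hang, and release.

Scaled: 3.5 mm / 500 = 0.007, 2 mm / 500 = 0.004.

Call:
arm_command(plan=[[[0.001,0,0,0,0,0,1],[0.001,0,0.004,0,0,0,1],[0.001,0,0.007,0,0,0,1],[0.001,0,0.007,0,0,0,1],[0.001,0,0.007,0,0,0,1]]])

```text
time_s: 14.45
ee_pos: [0.4818, -0.1324, 0.1838]
eef_rot: [-3.141, -0.0, 1.808]
force: [-1.0, 1.2, -1.4]
grip_width: 0.0073
grip_force: 40.0
```

```bash
python3 path.py .4819,-.1328,.184,1.81
```

```text
t 14.45 ee [ 0.4818 -0.1324  0.1838] rot [-3.141 -0.     1.808] F [-1.02  1.15 -1.39] M [0.254 0.099 0.009] w 0.0073 gf 40.0
.4819,-.1328,.184,1.81 [-0.4, 0.0, -0.2, np.float64(-0.002)]
```

Call:
arm_command(plan=[[[0,0,0,0,0,0,1],[0,0,0,0,0,0,1],[0,0,0,0,0,0,0.8],[0,0,0,0,0,0,0.7],[0,0,0,0,0,0,0.6],[0,0,0,0,0,0,0.5],[0,0,0,0,0,0,0.5]]], squeeze=8)

```text
time_s: 15.15
ee_pos: [0.4818, -0.1325, 0.184]
eef_rot: [3.142, 0.0, 1.808]
force: [-0.2, -0.7, -0.3]
grip_width: 0.0234
grip_force: 0.0
```

Call:
arm_command(plan=[[[0,0,-0.04,0,0,0,0.5],[0,0,-0.12,0,0,0,0.5],[0.12,0,-0.12,0,0,0,0.5],[0.18,0,-0.12,0,0,0,0.5],[0.18,-0.12,-0.12,0,0,0,0.5],[0.18,-0.12,-0.12,0,0,0,0.5],[0.18,-0.12,-0.12,0,0,0,0.5]]])

```text
time_s: 15.85
ee_pos: [0.4019, -0.0592, 0.2446]
eef_rot: [3.14, 0.001, 1.807]
force: [0.3, -0.7, 1.2]
grip_width: 0.0238
grip_force: 0.0
```

```bash
python3 - <<'E'
from h import *
o=obs()
for n in('scene','top'):
    p,d,I=get(n);R=pts(d,I)
    g=p.max(2)<50
    m=g&(R[...,2]>.175)&(R[...,2]<.215)&(R[...,0]>.42)&(R[...,0]<.55)&(R[...,1]>-.17)&(R[...,1]<-.03)
    k,lab,st,ce=cv2.connectedComponentsWithStats(m.astype(np.uint8))
    for i in range(1,k):
        if st[i,4]>2: print(n,st[i],np.median(R[lab==i],0).round(4),R[lab==i].min(0).round(3),R[lab==i].max(0).round(3))
    if n=='scene':cv2.imwrite('pics/s2.png',cv2.resize(p[140:230,190:310],None,fx=6,fy=6,interpolation=cv2.INTER_CUBIC))
E
```

```text
t 15.85 ee [ 0.4019 -0.0592  0.2446] rot [3.140e+00 1.000e-03 1.807e+00] F [ 0.3  -0.72  1.18] M [-0.071  0.037  0.004] w 0.0238 gf 0.0
scene [230 162   4  12  35] [ 0.514  -0.0591  0.1932] [ 0.509 -0.062  0.178] [ 0.52  -0.055  0.207]
scene [247 177   6  13  73] [ 0.4794 -0.1321  0.1935] [ 0.476 -0.138  0.175] [ 0.484 -0.125  0.209]
```

View pics/s2.png

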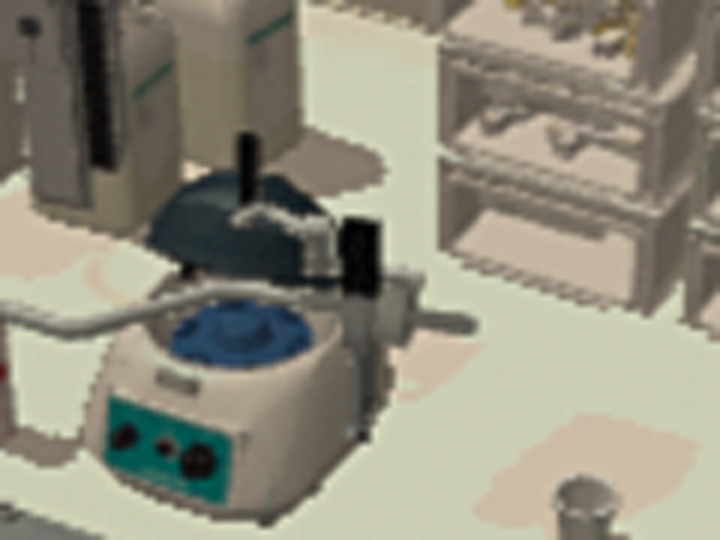

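The picture shows the collar hanging upright at the stop (360,290), with the keeper still open and its pin at (247,165). I put the pin's axis at about (.518,-.057) and the pivot at about (.506,-.096). Now I go to the pin.

```bash
python3 path.py .518,-.057,.235,1.808 .518,-.057,.186,1.808
```

```text
t 15.95 ee [ 0.4031 -0.0594  0.2443] rot [3.141 0.    1.807] F [ 0.03  0.69 -0.47] M [-0.03   0.083 -0.014] w 0.0237 gf 0.0
.518,-.057,.235,1.808 [-24.5, 112.3, 9.4, np.float64(-0.001)]
.518,-.057,.186,1.808 [-24.5, 112.2, 58.4, np.float64(-0.001)]
```

Scaled: 112 mm / 500 = 0.224, -24 mm / 500 = -0.048.

Call:
arm_command(plan=[[[-0.048,0.224,0.016,0,0,0,0.4],[-0.048,0.224,0.016,0,0,0,0.4],[-0.048,0.224,0.016,0,0,0,0.4],[-0.048,0.224,0.016,0,0,0,0.4],[-0.048,0.224,0.016,0,0,0,0.4]]])

```text
time_s: 16.45
ee_pos: [0.5169, -0.0562, 0.2353]
eef_rot: [-3.14, -0.0, 1.808]
force: [-1.3, 0.1, 0.3]
grip_width: 0.0279
grip_force: 0.0
```

```bash
python3 - <<'E'
from h import *
o=obs();print(to(.518,-.057,.187,1.808,o))
p,d,I=get('scene')
cv2.imwrite('pics/s3.png',cv2.resize(p[120:220,180:300],None,fx=6,fy=6,interpolation=cv2.INTER_CUBIC))
E
```

```text
t 16.45 ee [ 0.5169 -0.0562  0.2353] rot [-3.14  -0.     1.808] F [-1.27  0.06  0.35] M [-0.046  0.082 -0.024] w 0.0279 gf 0.0
[-1.1, 1.0, 48.3, np.float64(-0.0)]
```

View pics/s3.png

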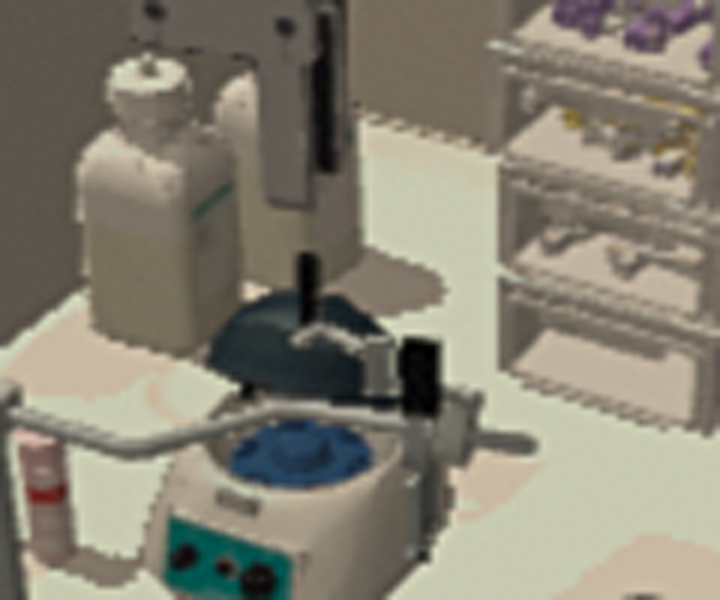

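The open fingers, at (310,190), are straight above the pin at (308,285). I descend and take it lightly.

Scaled: 48 mm / 500 = 0.096, 25 mm / 500 = 0.05.

Call:
arm_command(plan=[[[-0.002,0.002,0.05,0,0,0,0.4],[-0.002,0.002,0.096,0,0,0,0.4],[-0.002,0.002,0.096,0,0,0,0.4],[-0.002,0.002,0.096,0,0,0,0.55],[-0.002,0.002,0.096,0,0,0,0.7],[-0.002,0.002,0.096,0,0,0,0.8],[-0.002,0.002,0.096,0,0,0,0.9],[-0.002,0.002,0.096,0,0,0,0.9],[-0.002,0.002,0.096,0,0,0,0.9]]], squeeze=8)

```text
time_s: 17.4
ee_pos: [0.5182, -0.0569, 0.1884]
eef_rot: [3.141, 0.0, 1.808]
force: [-0.5, -1.6, 4.6]
grip_width: 0.0093
grip_force: 8.0
```

```bash
python3 - <<'E'
from h import *
o=obs();c=np.array([.5057,-.0961]);r=o['ee_pos'][:2]-c;print(np.hypot(*r),np.degrees(np.arctan2(r[1],r[0])))
for a in range(75,205,10):
    t=np.radians(a);q=c+.040*np.array([np.cos(t),np.sin(t)]);print(a,to(q[0],q[1],.187,o['eef_rot'][2],o)[:3])
E
```

```text
t 17.4 ee [ 0.5182 -0.0569  0.1884] rot [3.141 0.    1.808] F [-0.52 -1.55  4.6 ] M [-0.356  0.268  0.051] w 0.0093 gf 8.0
0.041119092885388606 72.2361964589896
75 [0.0, -2.3, 1.4]
85 [2.8, -8.6, 1.4]
95 [4.4, -15.4, 1.4]
105 [4.9, -22.4, 1.4]
115 [4.1, -29.3, 1.4]
125 [2.1, -36.0, 1.4]
135 [-1.0, -42.2, 1.4]
145 [-5.1, -47.9, 1.4]
155 [-10.2, -52.7, 1.4]
165 [-16.0, -56.5, 1.4]
175 [-22.4, -59.3, 1.4]
185 [-29.2, -60.9, 1.4]
195 [-36.1, -61.4, 1.4]
```

The fingertips press lightly on something below (4.6 N), so I'll raise 4 mm and then swing in an arc.

Scaled: -15.4 mm / 500 = -0.0308, -8.6 mm / 500 = -0.0172.

Call:
arm_command(plan=[[[0,0,-0.008,0,0,0,0.9],[0,0,-0.008,0,0,0,0.9],[0,-0.0046,-0.008,0,0,0,0.9],[0.003,-0.011,-0.008,0,0,0,0.9],[0.0056,-0.0172,-0.008,0,0,0,0.9],[0.0072,-0.024,-0.008,0,0,0,0.9],[0.0088,-0.0308,-0.008,0,0,0,0.9],[0.0088,-0.0308,-0.008,0,0,0,0.9]]], squeeze=8)

```text
time_s: 18.2
ee_pos: [0.5015, -0.0559, 0.1919]
eef_rot: [-3.141, -0.001, 1.808]
force: [1.4, 4.3, -7.6]
grip_width: 0.0096
grip_force: 8.0
```

```bash
python3 - <<'E'
from h import *
o=obs();c=np.array([.5057,-.0961]);r=o['ee_pos'][:2]-c;print(np.hypot(*r),np.degrees(np.arctan2(r[1],r[0])))
for a in range(95,205,10):
    t=np.radians(a);q=c+.040*np.array([np.cos(t),np.sin(t)]);print(a,to(q[0],q[1],.19,o['eef_rot'][2],o)[:3])
E
```

```text
t 18.2 ee [ 0.5015 -0.0559  0.1919] rot [-3.141e+00 -1.000e-03  1.808e+00] F [ 1.45  4.31 -7.57] M [ 0.775 -0.066  0.051] w 0.0096 gf 8.0
0.04046484821410774 95.93090093494348
95 [-0.6, 0.6, 1.9]
105 [-0.1, -6.4, 1.9]
115 [-0.9, -13.3, 1.9]
125 [-2.9, -20.0, 1.9]
135 [-6.0, -26.2, 1.9]
145 [-10.1, -31.9, 1.9]
155 [-15.2, -36.7, 1.9]
165 [-21.0, -40.5, 1.9]
175 [-27.4, -43.3, 1.9]
185 [-34.1, -44.9, 1.9]
195 [-41.1, -45.4, 1.9]
```

Scaled: -26.8 mm / 500 = -0.0536, -6.4 mm / 500 = -0.0128.

Call:
arm_command(plan=[[[0.001,0,0.003,0,0,0,0.9],[0.0016,-0.006,0.003,0,0,0,0.9],[0.0016,-0.0128,0.003,0,0,0,0.9],[0.0008,-0.02,0.003,0,0,0,0.9],[0,-0.0272,0.003,0,0,0,0.9],[-0.002,-0.034,0.003,0,0,0,0.9],[-0.004,-0.041,0.003,0,0,0,0.9],[-0.007,-0.048,0.003,0,0,0,0.9],[-0.0106,-0.0536,0.003,0,0,0,0.9],[-0.0106,-0.0536,0.003,0,0,0,0.9]]])

```text
time_s: 19.2
ee_pos: [0.477, -0.068, 0.1905]
eef_rot: [-3.142, 0.0, 1.807]
force: [0.6, 1.5, 0.2]
grip_width: 0.0099
grip_force: 8.0
```

```bash
python3 - <<'E'
from h import *
o=obs();c=np.array([.5057,-.0955]);r=o['ee_pos'][:2]-c;print(np.hypot(*r),np.degrees(np.arctan2(r[1],r[0])))
for a in range(135,205,10):
    t=np.radians(a);q=c+.040*np.array([np.cos(t),np.sin(t)]);print(a,to(q[0],q[1],.19,o['eef_rot'][2],o)[:3])
E
```

```text
t 19.2 ee [ 0.477  -0.068   0.1905] rot [-3.142  0.     1.807] F [0.6  1.53 0.17] M [0.057 0.028 0.026] w 0.0099 gf 8.0
0.03973195261778908 136.22654332303662
135 [0.7, 0.6, 0.5]
145 [-3.5, -5.0, 0.5]
155 [-8.5, -9.8, 0.5]
165 [-14.3, -13.7, 0.5]
175 [-20.7, -16.5, 0.5]
185 [-27.5, -18.1, 0.5]
195 [-34.5, -18.5, 0.5]
```

Smooth, with low forces. Continuing the arc.

Scaled: -27.5 mm / 500 = -0.055, -20.7 mm / 500 = -0.0414.

Call:
arm_command(plan=[[[-0.0034,-0.006,0,0,0,0,0.9],[-0.007,-0.01,0,0,0,0,0.9],[-0.012,-0.015,0,0,0,0,0.9],[-0.017,-0.0196,0,0,0,0,0.9],[-0.0228,-0.0236,0,0,0,0,0.9],[-0.0286,-0.0274,0,0,0,0,0.9],[-0.035,-0.0304,0,0,0,0,0.9],[-0.0414,-0.033,0,0,0,0,0.9],[-0.048,-0.0348,0,0,0,0,0.9],[-0.055,-0.0362,0,0,0,0,0.9],[-0.055,-0.0362,0,0,0,0,0.9]]])

```text
time_s: 20.3
ee_pos: [0.4661, -0.0991, 0.1904]
eef_rot: [-3.141, 0.0, 1.807]
force: [1.3, 0.3, 1.9]
grip_width: 0.0094
grip_force: 8.0
```

Scaled: -6 mm / 500 = -0.012, -4 mm / 500 = -0.008.

Call:
arm_command(plan=[[[-0.004,-0.0002,0,0,0,0,0.9],[-0.008,-0.0004,0,0,0,0,0.9],[-0.012,-0.0006,0,0,0,0,0.9],[-0.012,-0.0006,0,0,0,0,0.9],[-0.012,-0.0006,0,0,0,0,0.9]]])

```text
time_s: 20.8
ee_pos: [0.4671, -0.1047, 0.1904]
eef_rot: [-3.141, 0.0, 1.808]
force: [-2.7, -0.4, 1.4]
grip_width: 0.0099
grip_force: 8.0
```

```bash
python3 - <<'E'
from h import *
o=obs();c=np.array([.5057,-.0955]);r=o['ee_pos'][:2]-c;print(np.hypot(*r),np.degrees(np.arctan2(r[1],r[0])))
p,d,I=get('scene')
cv2.imwrite('pics/s4.png',cv2.resize(p[140:230,190:310],None,fx=6,fy=6,interpolation=cv2.INTER_CUBIC))
E
```

```text
t 20.8 ee [ 0.4671 -0.1047  0.1904] rot [-3.141  0.     1.808] F [-2.71 -0.41  1.43] M [-0.097  0.492  0.029] w 0.0099 gf 8.0
0.03968176451361188 -166.64282498622424
```

View pics/s4.png

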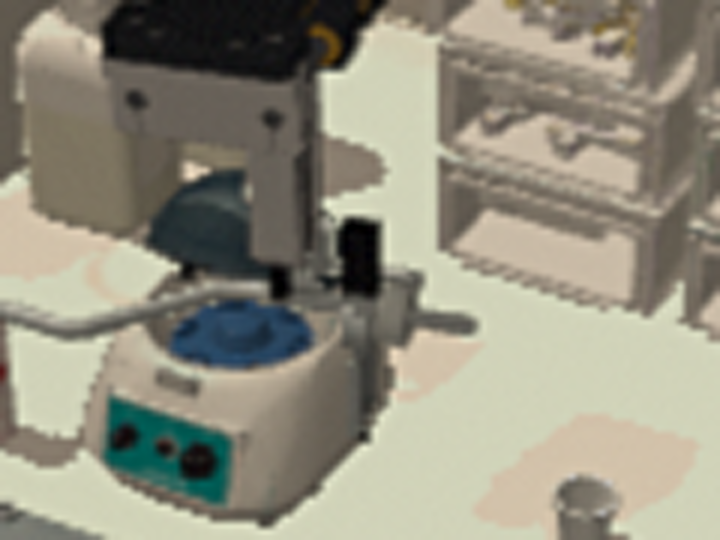

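The picture shows the pin in the fingers over the wire at (280,285), behind the upright collar. I'll press on a little to find the end stop.

Scaled: -3 mm / 500 = -0.006, -2 mm / 500 = -0.004.

Call:
arm_command(plan=[[[-0.002,0.001,0,0,0,0,0.9],[-0.004,0.002,0,0,0,0,0.9],[-0.006,0.002,0,0,0,0,0.9],[-0.006,0.002,0,0,0,0,0.9]]])

```text
time_s: 21.25
ee_pos: [0.4683, -0.1073, 0.1902]
eef_rot: [-3.14, -0.0, 1.808]
force: [-7.1, -0.9, 2.6]
grip_width: 0.0094
grip_force: 8.0
```

Call:
arm_command(plan=[[[-0.002,0,0,0,0,0,0.9],[-0.004,0,0,0,0,0,0.9],[-0.004,0,0,0,0,0,0.9]]])

```text
time_s: 21.55
ee_pos: [0.4685, -0.1087, 0.1901]
eef_rot: [-3.139, -0.002, 1.808]
force: [-8.8, 2.9, 3.6]
grip_width: 0.0096
grip_force: 8.0
```

Scaled: -80 mm / 500 = -0.16, -1.5 mm / 500 = -0.003.

Call:
arm_command(plan=[[[0,-0.003,0,0,0,0,0.9],[0,-0.003,0,0,0,0,0.8],[0,-0.003,0,0,0,0,0.7],[0,-0.003,0,0,0,0,0.6],[0,-0.003,0,0,0,0,0.5],[0,-0.003,0,0,0,0,0.5],[0,-0.003,-0.08,0,0,0,0.5],[0,-0.003,-0.16,0,0,0,0.5],[0.12,-0.12,-0.16,0,0,0,0.5],[0.16,-0.16,-0.16,0,0,0,0.5],[0.16,-0.16,-0.16,0,0,0,0.5],[0.16,-0.16,-0.16,0,0,0,0.5]]])

```text
time_s: 22.75
ee_pos: [0.3724, -0.0497, 0.2711]
eef_rot: [3.14, 0.001, 1.809]
force: [-0.7, -0.3, 0.2]
grip_width: 0.0236
grip_force: 0.0
```

```bash
python3 - <<'E'
from h import *
o=obs()
for n in('scene','top'):
    p,d,I=get(n);R=pts(d,I)
    m=(p.max(2)<60)&(R[...,2]>.175)&(R[...,2]<.215)&(R[...,0]>.42)&(R[...,0]<.55)&(R[...,1]>-.17)&(R[...,1]<-.03)
    k,lab,st,ce=cv2.connectedComponentsWithStats(m.astype(np.uint8))
    for i in range(1,k):
        if st[i,4]>2: print(n,st[i],np.median(R[lab==i],0).round(4),R[lab==i].min(0).round(3),R[lab==i].max(0).round(3))
    if n=='scene':cv2.imwrite('pics/s5.png',cv2.resize(p[140:230,190:310],None,fx=6,fy=6,interpolation=cv2.INTER_CUBIC))
E
```

```text
t 22.75 ee [ 0.3724 -0.0497  0.2711] rot [3.140e+00 1.000e-03 1.809e+00] F [-0.67 -0.31  0.2 ] M [-0.039  0.02   0.055] w 0.0236 gf 0.0
scene [236 177   4  13  45] [ 0.4652 -0.1071  0.1931] [ 0.462 -0.11   0.176] [ 0.473 -0.102  0.207]
scene [247 177   7  13  74] [ 0.4794 -0.1317  0.1928] [ 0.476 -0.139  0.176] [ 0.484 -0.125  0.208]
top [256 205   4   3   9] [ 0.4772 -0.1311  0.2061] [ 0.475 -0.134  0.195] [ 0.48  -0.126  0.21 ]
```

View pics/s5.png

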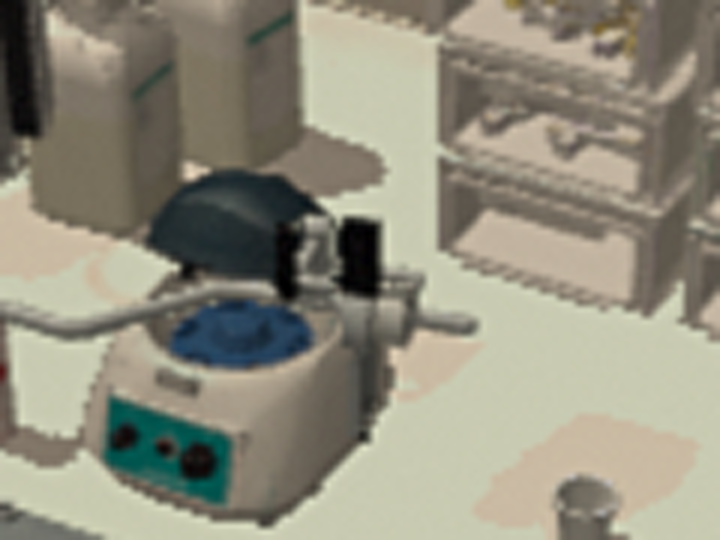

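The picture shows the keeper closed across the wire with its pin at (287,255), behind the upright collar at (360,255). The pin measures about -30 mm in the home frame, which is the closed position. Handing in.

```bash
python3 -c "
from station import ctrl
print(ctrl.hand_in())"
```

```text
the job is handed in; nothing more can be done
None
```

I slid the tag collar round both bends until it touched the stop, and it now hangs upright there. I then swung the keeper fully closed behind it, let go, and handed the job in at about 23 s; the hand-in returned no verdict.

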